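Roll a guide roller up to its stop

ROBOT

A 7-joint arm with a two-finger parallel gripper is mounted at the origin on the work surface. World frame = base frame: x ahead of the robot, y to its left, z up, the work surface at z = 0. Lengths are in m, angles in rad, forces in N, time in s.
With the tool pointing down it reaches from about 0.35 to 0.9 m from the base axis. Payload 19.9 kg.
Tool frame: the origin (TCP) lies between the finger pads; the fingertips stand 19 mm ahead of it and the grasp point (between the pads) is the TCP; z points along the fingers, y is the line along which they close (so a half turn about z gives the same grasp; the last joint's range is limited). The gripper opens to 94 mm and grips with 3 to 60 N. Pads are 16 mm wide; open, the fingers measure 119 mm over their backs; the gripper's body (75 mm by 177 mm) begins 78 mm behind the grasp point.
Start: joints at [1.163, 0.417, -0.01, 1.614, 0.005, 1.111, -0.053], TCP at [0.224, -0.583, 0.224] pointing down, gripper open.
Joint ranges: [-2.81, 2.81], [-0.39, 2.02], [-1.27, 1.25], [0.06, 2.57], [-1.19, 4.33], [0.19, 2], [-2.82, 2.82]. Speed limits (rad/s): [1.89, 1.89, 2.39, 2.39, 3.01, 3.01, 3.01].

INTERFACE

Orientations are given as a 3x3 rotation matrix whose columns are the frame's x, y, z axes.
In Python, from rig import robot gives the robot as it stands. Calls block until the motion is done:
- robot.move_ptp(position, orientation): joint-space move of the TCP to a pose.
- robot.move_linear(position, velocity=0.15, frame=None, threshold=None): straight line of the TCP; frame=None keeps the orientation; velocity is the mean speed in m/s. With threshold (N) it stops when the force on the tool has changed by that much, and returns True; else False.
- robot.goto_joints(angles): joint-space move.
- robot.gripper_to(opening): finger opening in m; the grip force is fixed at half the most; returns when the fingers have stopped.
- robot.pause(seconds).
- robot.ik(position, orientation): joint angles nearest the present ones, or None.
- robot.get_state(): the state.
- robot.grab_frame(name): name is "side" or "top"; returns the picture (480x640x3 uint8, red, green, blue); there is no depth.
- robot.camera_info(name): a dict with "fx", "fy", "cx", "cy" (pixels), "rvec" (rotation vector, rad) and "tvec" (3), from world to camera coordinates, as OpenCV has them. Camera axes: x right, y down, z forward; pixel columns grow to the right and rows downward; lengths in m; the calibration is good to about 2 mm. A picture is of the moment at which its call begins. camera_info takes no time and is no camera call.
A pose or a line that the arm cannot do raises robot.PlanningError and nothing moves.
- robot.sign_off(): hands the job in; it is judged then, once.
The state is a dict: "time": time; "qpos": joint angles; "joint_vel": joint speeds; "effort": joint torques, N m; "ee_pos": TCP position; "tool_rot": TCP orientation; "force": force on the tool from outside, world axes, zero at the start; "moment": the same for the moment, N m; "opening": finger opening in m; "grasp_force": force on a finger pad.
Only numpy, scipy, OpenCV 4.12 (cv2) and the standard library are available. Lean on these libraries where they do the work, as an engineer would, in place of code of your own. Each camera call takes 0.05 s, during which the arm holds its last target. There are 200 camera calls.

TASK

On the mould-polishing bench, push the steel roller up the ramp with the fingertips until it drops into the shallow seat against the stop plate at the top, then take the hand away and leave it resting there. Push it slowly and keep the fingers behind it all the way, so that it never rolls free on the slope, forwards or back; do not pinch, lift or carry it, and leave the other things on the bench where they are.

Things in the scene. Friction and masses are not known exactly. Their poses are not given: they have to be found in the camera images.
- ramp: Fixed low ramp of aluminium and dark steel, 315 mm long, 108 mm wide. Origin: on the bench under its middle; x axis uphill, y across, z up. Along x: end lip from -165 to -157 mm, top 20 mm above the bench; then a level landing, then the slope. The channel is 92 mm wide between side cheeks 8 mm thick that stand 10 mm above the running surface all along.
- foot (a point): Middle of the line where the level landing (12 mm above the bench) meets the 10 degree slope: ramp x = -55 mm. Axes as the ramp's.
- crest (a point): Middle of the slope's upper edge: ramp x = 95 mm, 38.4 mm above the bench. Beyond it lies a level seat 2 mm lower, 36 mm long, that ends at the stop plate. Axes as the ramp's.
- stop (a point): Middle of the upper edge of the upright stop plate's face: ramp x = 131 mm, 74 mm above the bench. The plate is 15 mm thick and as wide as the ramp. Axes as the ramp's.
- roller: Polished steel roller with dark end covers, 50 mm in diameter, 80 mm long, 0.4 to 0.85 kg, lying across the ramp on its landing, square to it within a few degrees. Origin: its centre; y along its length; x and z turn as it rolls. It rolls freely, and back down the slope if left there. Slippery, friction about 0.35 against all things. Past the crest it drops into the seat and stays.
- seat (a point): Where the centre of the seated roller lies: ramp x = 105.6 mm, 61.4 mm above the bench, with 1.5 mm of play along x. Axes as the ramp's.
- cap_a: Bystander: domed steel cap, 60 mm in diameter, 30 mm high, standing beside the ramp on the side of its -y. Origin: centre of its underside.
- cap_b: Bystander: a second such cap, 60 mm in diameter, 30 mm high, on the same side, further uphill. Origin: centre of its underside.
- pot: Bystander: open black plastic pot, 64 mm in diameter at the rim, 85 mm high, beside the ramp's upper half on the side of its +y. Origin: centre of its underside.
- screwdriver: Bystander: screwdriver with an amber handle, lying roughly along the ramp, about 230 mm from its middle line on the side of its -y. Origin: under the middle of its length; x along it towards the tip.
Things that resemble listed ones, but are neither listed nor needed, are in the scene too. Leave any pink or yellow look-alike of the roller alone.

How it is judged:
By the outcome, as a careful person would: the job done as asked, in the order asked, and still so for the second after the job is handed in, with the robot touching nothing.
It also fails if it takes over 40 s, if anything falls off the work surface, if the arm or the gripper's body presses on something with over 40 N, if the wrist force passes 120 N, or if a joint passes its speed limit or range.

## Working session

There is one attempt and no reset: what is moved stays moved. The work goes in short steps, each a Python script; the robot and the scene stay as the last script left them, time stands still between calls to the robot, and variables do not carry over. Pictures are saved under pics/ and viewed, at most 10 in all, crops included, and the job is handed in when it is done.

```bash
mkdir -p pics; ls; python3 - <<'E'
from rig import robot
import cv2
for n in("top","side"):
    cv2.imwrite(f"pics/{n}0.png",robot.grab_frame(n)[:,:,::-1]); print(n,robot.camera_info(n))
s=robot.get_state();print(s["time"],s["ee_pos"],s["tool_rot"],s["opening"])
E
```

```text
pics
top {'fx': 555.8447944732918, 'fy': 555.8447944732918, 'cx': 319.06307320734794, 'cy': 241.69358540604014, 'rvec': array([ 2.16483726, -2.2059572 ,  0.12324863]), 'tvec': array([-0.00934564,  0.59467171,  0.80663205])}
side {'fx': 581.0242691307106, 'fy': 581.0242691307106, 'cx': 313.89402129815255, 'cy': 238.1142014488328, 'rvec': array([ 0.83525556, -2.4679553 ,  1.20422797]), 'tvec': array([0.46128035, 0.27996982, 0.64579099])}
0.1 [ 0.22405179 -0.5831425   0.22390985] [[ 9.33476800e-01  3.58637537e-01 -4.24233848e-04]
 [ 3.58637785e-01 -9.33476311e-01  9.57441093e-04]
 [-5.26379315e-05 -1.04589534e-03 -9.99999452e-01]] 0.09408379763461122
```

View pics/top0.png

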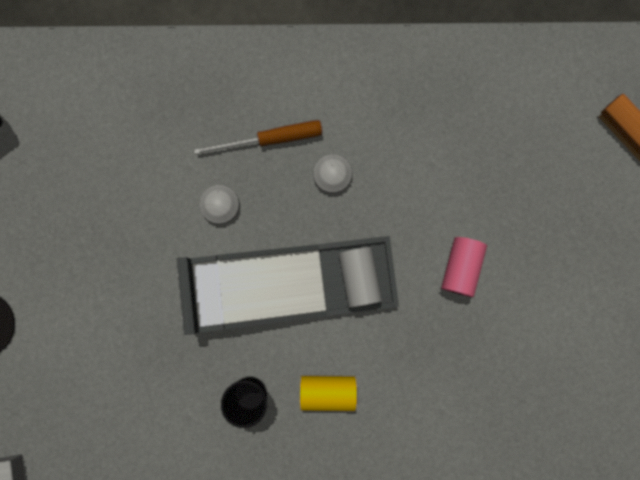

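View pics/side0.png

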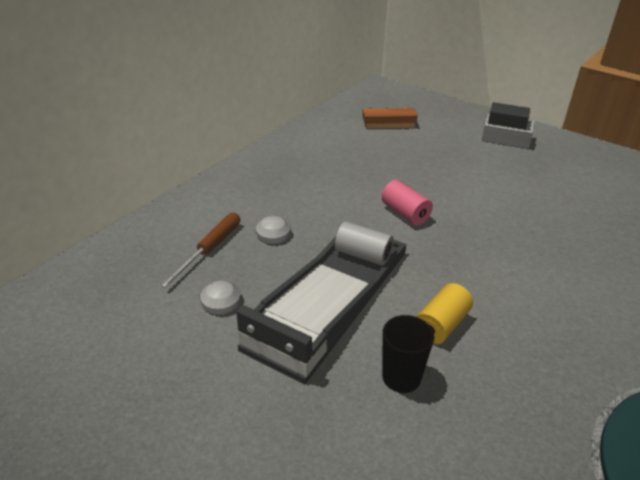

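Top view: the steel roller sits on the ramp landing at about (361,277). Foot line is near x=322, the stop plate near (185,296), and uphill is image-left. Possible look-alikes: pink (464,266) and yellow (328,393), both loose on the bench. The grey one on the ramp fits the description. I'll check it in a close crop.

```bash
cat > h.py <<'E'
import numpy as np, cv2
from rig import robot
def ray(n,px,z):
    c=robot.camera_info(n); R=cv2.Rodrigues(c["rvec"])[0]; o=-R.T@c["tvec"]
    d=R.T@np.array([(px[0]-c["cx"])/c["fx"],(px[1]-c["cy"])/c["fy"],1])
    return o+d*(z-o[2])/d[2]
def proj(n,P):
    c=robot.camera_info(n); K=np.array([[c["fx"],0,c["cx"]],[0,c["fy"],c["cy"]],[0,0,1]])
    return cv2.projectPoints(np.float64(P).reshape(-1,3),c["rvec"],c["tvec"],K,None)[0].reshape(-1,2)
E
python3 - <<'E'
from h import *
im=cv2.imread("pics/top0.png")
c=cv2.resize(im[225:345,170:410],None,fx=3.3,fy=3.3,interpolation=cv2.INTER_CUBIC)
cv2.imwrite("pics/crop.png",cv2.convertScaleAbs(c,alpha=1.3,beta=20))
hsv=cv2.cvtColor(im,cv2.COLOR_BGR2HSV)
m=((hsv[...,2]>165)).astype(np.uint8); m[:230]=0; m[345:]=0;m[:,:170]=0;m[:,335:]=0
c=max(cv2.findContours(m,0,2)[0],key=cv2.contourArea); print(cv2.boxPoints(cv2.minAreaRect(c)))
for px,z in [((389,238),.022),((396,308),.022),((179,259),.074),((186,333),.074),((320,251),.012),((325,313),.012),((361,277),.05)]: print(px,ray("top",px,z).round(4))
E
```

```text
[[193.6308  265.04617]
 [316.7077  249.6616 ]
 [324.23077 309.84622]
 [201.15387 325.23077]]
(389, 238) [ 0.5986 -0.1267  0.022 ]
(396, 308) [ 0.4931 -0.1339  0.022 ]
(179, 259) [0.5693 0.1777 0.074 ]
(186, 333) [0.4663 0.1677 0.074 ]
(320, 251) [ 0.5815 -0.022   0.012 ]
(325, 313) [ 0.4875 -0.0277  0.012 ]
(361, 277) [ 0.5397 -0.0799  0.05  ]
```

View pics/crop.png

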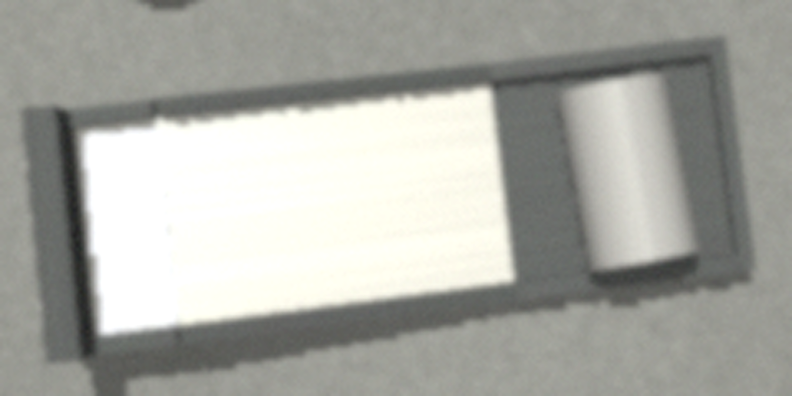

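The crop confirms it: a grey steel roller with a dark end cover, on the landing. In crop pixels it spans (565..695, 75..270), the foot line runs (492,85)-(515,283), the lip's outer corners are (722,40) and (750,280), and the plate's are (25,107) and (50,360).

```bash
cat >> h.py <<'E'
from scipy.optimize import least_squares
P=np.array([[-165,54,20],[-165,-54,20],[146,-54,74],[146,54,74],[-55,-46,12]])/1e3
px=np.array([(750,280),(722,40),(25,107),(50,360),(492,85)])/3.3+[170,225]
px[:,:]-=0.35
def tow(p,P): 
    P=np.atleast_2d(P); c,s=np.cos(p[2]),np.sin(p[2]); return np.c_[p[0]+c*P[:,0]-s*P[:,1],p[1]+s*P[:,0]+c*P[:,1],P[:,2]]
fit=least_squares(lambda p:(proj("top",tow(p,P))-px).ravel(),[.53,.015,1.5],loss="soft_l1"); RP=fit.x
def tor(w): c,s=np.cos(RP[2]),np.sin(RP[2]); d=np.asarray(w)[:2]-RP[:2]; return np.array([c*d[0]+s*d[1],-s*d[0]+c*d[1]])
u=np.array([np.cos(RP[2]),np.sin(RP[2]),0]); v=np.array([-u[1],u[0],0])
RT=np.c_[u,-v,[0,0,-1]]  # tool x uphill, z down
E
python3 - <<'E'
from h import *
print(RP,fit.fun.reshape(-1,2).round(1))
for a in[(565,90),(658,75),(592,270),(695,255)]:
    print(tor(ray("top",np.array(a)/3.3+[170,225],.037)).round(4))
# side view check of ramp
im=cv2.imread("pics/side0.png")
Q=np.array([[-165,54,20],[-165,-54,20],[131,-54,74],[131,54,74],[-55,-46,12],[-55,46,12],[95,-46,38.4],[95,46,38.4]])/1e3
for q in proj("side",tow(RP,Q)): cv2.circle(im,tuple(int(round(i)) for i in q),2,(0,0,255),-1)
cv2.imwrite("pics/chk.png",cv2.resize(im[200:390,220:440],None,fx=3,fy=3))
for R in(RT,RT@np.diag([-1,-1,1])):
    p=tow(RP,[-.15,0,.2])[0]; print(p,robot.ik(p,R), robot.ik(tow(RP,[-.15,0,.045])[0],R),robot.ik(tow(RP,[.072,0,.064])[0],R))
E
```

```text
[0.5315166  0.03089293 1.65925962] [[ 1.8 -1. ]
 [ 1.7  0.5]
 [-0.7 -0.3]
 [-1.6  0.4]
 [-0.2  0.2]]
[-0.0874 -0.0381]
[-0.1298 -0.0404]
[-0.0904  0.043 ]
[-0.1368  0.0414]
[ 0.5447688  -0.11852052  0.2       ] [ 0.6258453   0.37688286 -0.58021183  1.79420869  0.23611773  1.04007615
  0.04576951] [ 0.58778808  0.60035854 -0.54779994  1.89682293  0.43862902  0.76534672
 -0.11631909] [ 0.28419174  0.56830144 -0.67313618  1.94251362  0.4877999   0.7979314
 -0.57381934]
[ 0.5447688  -0.11852052  0.2       ] [-0.64798199  0.53541409  1.08618067  1.83462307 -0.53123994  1.09983448
 -2.4190751 ] [-0.6086458   0.86203907  1.07844561  1.9359153  -0.94857674  0.96719498
 -2.1108073 ] [ 0.56220668  0.76669046 -1.08724295  1.93473516  0.83311697  0.9790818
  2.30102955]
```

View pics/chk.png

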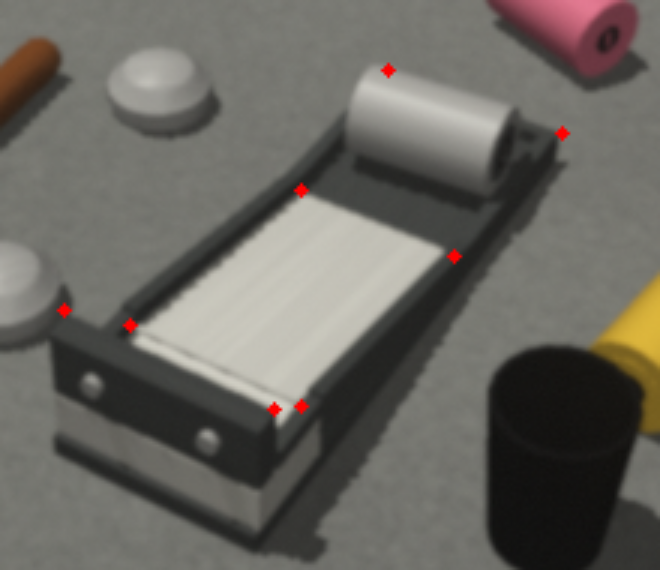

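Side check: the fitted ramp corners land on the picture to within about 2 mm, e.g. foot (301,190)-(454,257) and crest (130,325)-(301,407) in the crop. The roller's centre is at ramp x of about -111 mm. Next I lower the half-closed fingers behind it.

```bash
python3 - <<'E'
from h import *
robot.gripper_to(.045)
robot.move_ptp(tow(RP,[-.162,0,.16])[0],RT)
robot.move_linear(tow(RP,[-.162,0,.046])[0],velocity=.1,threshold=10)
s=robot.get_state();print(s["time"],tor(s["ee_pos"]),s["ee_pos"][2],s["force"],s["opening"])
im=np.vstack([robot.grab_frame("side")[150:320,280:480],robot.grab_frame("top")[190:340,250:450]])[:,:,::-1]
cv2.imwrite("pics/down.png",cv2.resize(im,None,fx=1.8,fy=1.8))
E
```

```text
4.3 [-0.16211931 -0.00035248] 0.046551841460203275 [-0.71315516  0.16741755  0.69485535] 0.04519719802485104
```

View pics/down.png

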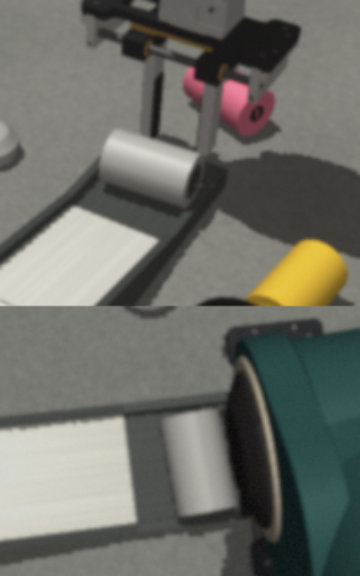

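The fingers stand behind the roller and it hasn't moved; it still lies on the landing at (150,165) in the upper view. Now one slow continuous push.

```bash
python3 - <<'E'
from h import *
hit=robot.move_linear(tow(RP,[.071,0,.0645])[0],velocity=.02,threshold=12)
s=robot.get_state();print(hit,s["time"],tor(s["ee_pos"]),s["ee_pos"][2],s["force"])
im=np.vstack([robot.grab_frame("side")[190:390,220:440],robot.grab_frame("top")[220:360,160:380]])[:,:,::-1]
cv2.imwrite("pics/push.png",cv2.resize(im,None,fx=1.7,fy=1.7))
E
```

```text
False 16.2333 [7.09816149e-02 5.89243537e-06] 0.0644906356008231 [ 0.44099269 -0.33434575  0.49631261]
```

View pics/push.png

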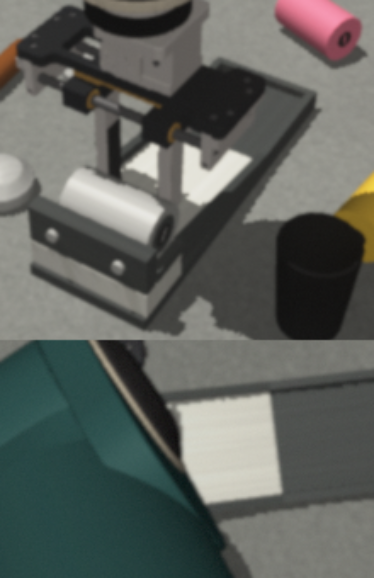

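The roller is at the top, against the plate, with its end cover at (162,228) in the picture. The fingers are right behind it with almost no load. Before leaving, I nudge it lightly to confirm it's seated.

```bash
python3 - <<'E'
from h import *
print(proj("side",tow(RP,[[.1056,.04,.0614],[.094,.04,.0634]])), (162/1.7+220,228/1.7+190))
hit=robot.move_linear(tow(RP,[.077,0,.0645])[0],velocity=.01,threshold=6)
s=robot.get_state();print(hit,s["time"],tor(s["ee_pos"]),s["force"])
im=robot.grab_frame("side")[190:390,220:440][:,:,::-1]
cv2.imwrite("pics/nudge.png",cv2.resize(im,None,fx=2.5,fy=2.5))
E
```

```text
[[311.82726063 326.04370215]
 [316.58244988 319.45655534]] (315.29411764705884, 324.11764705882354)
True 16.625 [0.07129348 0.00024084] [ 0.91269282 -0.37221878  0.60175886]
```

View pics/nudge.png

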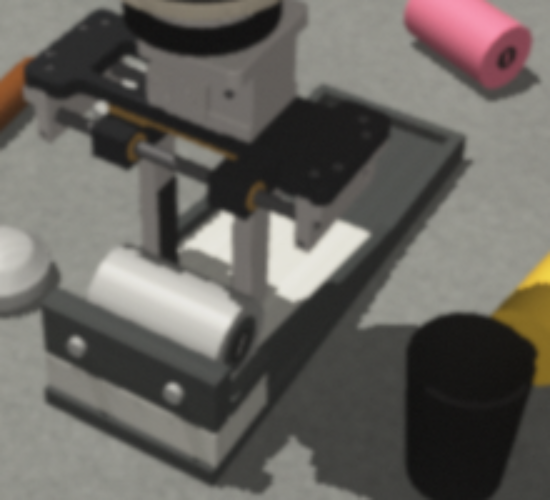

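It met 6 N of resistance within 0.3 mm, so the roller is against the stop and in the seat. I back off slowly, checking that it doesn't follow.

```bash
python3 - <<'E'
from h import *
z=robot.get_state()["ee_pos"][2]
a=robot.grab_frame("side")[285:335,250:325].astype(int)
robot.move_linear(tow(RP,[.066,0,z])[0],velocity=.01)
b=robot.grab_frame("side")[285:335,250:325].astype(int)
d=abs(a-b).mean(); print(d)
if d<6:
    robot.move_linear(tow(RP,[.045,0,z+.002])[0],velocity=.03)
    robot.move_linear(tow(RP,[.0,0,.24])[0],velocity=.1)
    robot.move_linear(tow(RP,[-.2,0,.26])[0],velocity=.1)
robot.pause(.5)
print(robot.get_state()["time"])
im=np.vstack([robot.grab_frame("side")[190:390,220:440],robot.grab_frame("top")[220:360,160:380]])[:,:,::-1]
cv2.imwrite("pics/end.png",cv2.resize(im,None,fx=1.7,fy=1.7))
E
```

```text
6.044
17.9667
```

View pics/end.png

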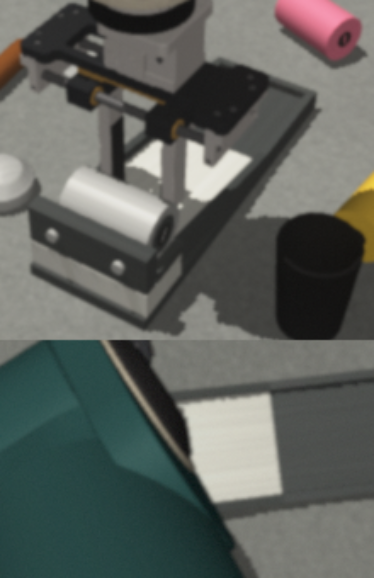

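The roller stayed put, with its end cover still at (162,228). The fingers have moved back 5 mm, and that is what triggered the image difference check. I withdraw fully.

```bash
python3 - <<'E'
from h import *
z=robot.get_state()["ee_pos"][2]
robot.move_linear(tow(RP,[.045,0,z+.002])[0],velocity=.03)
robot.move_linear(tow(RP,[.0,0,.24])[0],velocity=.1)
robot.move_linear(tow(RP,[-.2,0,.26])[0],velocity=.12)
robot.pause(.3)
print(robot.get_state()["time"])
im=np.vstack([robot.grab_frame("side")[190:390,150:440],robot.grab_frame("top")[110:440,160:450][:200]])[:,:,::-1]
cv2.imwrite("pics/end2.png",cv2.resize(im,None,fx=1.45,fy=1.45))
E
```

```text
22.9833
```

View pics/end2.png

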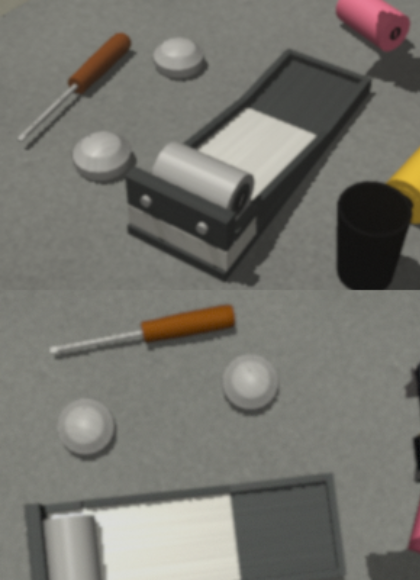

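The roller rests in the seat against the stop plate, at (200,180) in the side view and (75,545) in the top view. The bystanders are undisturbed and the hand is clear, so I hand in.

```bash
python3 -c "
from rig import robot
print(robot.sign_off())"
```

```text
the job is handed in; nothing more can be done
None
```

I pushed the steel roller up the ramp in one slow stroke and left it resting in the seat against the stop plate; the hand is clear, the bench items look undisturbed, and I handed in at about 23 s.

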